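Face up the wax tin in the bench rack

ROBOT

A 6-joint arm with a two-finger parallel gripper is mounted at the origin on the work surface. World frame = base frame: x ahead of the robot, y to its left, z up, the work surface at z = 0. Lengths are in m, angles in rad, forces in N, time in s.
With the tool pointing down it reaches from about 0.375 to 0.975 m from the base axis. Payload 3.8 kg.
Tool frame: the origin (TCP) lies on the centre line of the jaws, within the pads' length; the fingertips stand 25 mm ahead of it and the grasp point (between the pads) lies 6 mm ahead of it (robot.nose_length is the distance from the TCP to the fingertips, in m); z points along the fingers, y is the line along which they close (so a half turn about z gives the same grasp; the last joint's range is limited). The gripper opens to 88 mm and grips with 3 to 60 N. Pads are 18 mm wide; open, the fingers measure 123 mm over their backs; the gripper's body (75 mm by 187 mm) begins 45 mm behind the grasp point.
Start: joints at [1.299, 0.264, 1.604, -0, 1.274, -0.037], TCP at [0.157, 0.656, 0.264] pointing down, gripper open.
Joint ranges: [-2.63, 2.63], [-0.94, 2.18], [0.31, 2.57], [-1.31, 4.45], [0, 2.66], [-2.55, 2.55]. Speed limits (rad/s): [2.57, 2.57, 3.14, 3.14, 3.14, 3.14].

INTERFACE

Orientations are given as a rotation vector (axis times angle).
In Python, from rig import robot gives the robot as it stands.
- The arm moves only by the tool move_arm, never from a script. Its argument "rows" is a list that holds one entry, the list of rows, each a list of 4 numbers: the shift along the tool's x, y, z in cm, then the turn about the tool's z in rad. A call has exactly 8 rows; each row is the pose to reach, as a shift and turn from the pose commanded when the call began, along the tool's axes at that moment; what a row does not reach only later rows make up. A row lasts 1/8 s, in which the tool goes at most 62.5 mm and 10.7 degrees, less where a joint would pass 70% of its speed; a pose out of reach is approached as far as the arm can. A call with a gripper value outside its range is refused whole. "grip" is the opening, from 0 (shut) to 1 (fully open), set as the call begins (left out, the last holds). The fingers move at their own pace and stop on an object; "newtons" is the grip in N (left out, the last holds). Time passes only in rows, so rows that repeat a pose let the fingers close, or fill a call up. It gives the time, the measured TCP pose, the force, the opening and the grip force at its end, in the units of the state.
- robot.get_state(): the state, without advancing time (a new reading comes with each control period).
- robot.capture(name): name is "side" or "top" or "wrist"; returns (picture, depth): 420x560x3 uint8, blue, green, red; 420x560 float32, m along the optical axis (not along the pixel's ray), 0 where there is no reading.
- robot.camera_model(name): a dict with "fx", "fy", "cx", "cy" (pixels), "extrinsics" (4x4, takes a point from camera to world coordinates); the wrist camera has in their place "mount" (4x4, takes a point from camera to tool coordinates, whose origin is the TCP and whose axes are the flange's). Camera axes: x right, y down, z forward; pixel columns grow to the right and rows downward; lengths in m; the calibration is good to about 2 mm. A picture is of the moment at which its call begins: read the wrist's pose just before it. camera_model takes no time and is no camera call.
- robot.hand_in(): hands the job in; it is judged then, once.
The state is a dict: "time_s": time; "joint_positions": joint angles; "joint_vel": joint speeds; "tau": joint torques, N m; "tool_pos": TCP position; "tool_rot": TCP orientation; "wrist_force": force on the tool from outside, world axes, zero at the start; "wrist_torque": the same for the moment, N m; "grip_width": opening from 0.0 (shut) to 1.0 (fully open); "finger_force": force on a finger pad.
Only numpy, scipy, OpenCV 4.12 (cv2) and the standard library are available. Lean on these libraries where they do the work, as an engineer would, in place of code of your own. Each camera call takes 0.05 s, during which the arm holds its last target. There are 200 camera calls.

TASK

One of the two big wax tins has been left standing out from the back of the rack with its label turned aside. Push it back against the rail, roll it round by its edge with a fingertip until its label faces squarely front, and close it up against its big neighbour at the left end, label still to the front. Go gently: the thin tin dents under a hard push, it stays standing on the rack, and the other tins and the things on the bench stay as they are.

Things in the scene. Friction and masses are not known exactly. Their poses are not given: they have to be found in the camera images.
- rack: Grey steel tin rack fixed on the bench, 180 (x) x 560 (y) mm. Origin: centre of its underside on the bench; x to its back, -x to its front (the robot's side), y to its left. Floor 6 mm thick. Upright back rail: front face at x = +66 mm, top 75 mm above the bench. Left end plate: inner face at y = +259 mm, top at 66 mm. Front lip at x = -90 mm, 10 mm high. A tin pressed to it gives about 1 mm per 10 N.
- tin: The tin to face up: big steel tin, 0.35 to 0.7 kg, 66 mm high, too wide to grasp. Origin: centre of underside, -x axis through the label's middle. Widest at the lid skirt (top 22 mm): worn out of round, 106 to 110 mm; body 5 mm less. Starts 9 to 34 mm off the rail, 95 to 130 mm short of the neighbour, label 0.5 to 1.4 rad to the right: rolled left along the rail it comes front. Dents above 20 N.
- tin_label (a point): Point on the lid skirt of that tin, 53 mm out from its axis and 55 mm above its underside, over the middle of the paper label; a 16 mm wide paper seal strip runs from the label up over the skirt here and in over the lid, so it shows from above where the label is.
- neighbour: The other big tin of the same kind, round, 106 mm across the lid, 66 mm high, 0.6 kg, loose, standing at the left end of the rack against rail and end plate, its label to the front. Origin: centre of its underside, -x axis through its label. To be left where it is.
- small_tin: Small tin of the same make, 72 mm across, 52 mm high, loose, near the right end of the rack. Origin: centre of its underside. Leave alone.
- screwdriver: Screwdriver lying on the bench in front of the rack. Leave alone.
- hammer: Hammer lying on the bench to the left. Leave alone.
- brush: Brush lying on the bench to the right. Leave alone.
- tape: Roll of tape lying flat on the bench, 104 mm across, 25 mm high, front left. Leave alone.
- spray_can: Plain aerosol can, 66 mm across, 190 mm high, standing on the bench at the right. Leave alone.
There are look-alikes about, which are no part of the job. Leave any yellow look-alike of the tin alone.

How it is judged:
By the outcome, as a careful person would: the job done as asked, in the order asked, and still so for the second after the job is handed in, with the robot touching nothing.
It also fails if it takes over 61 s, if anything falls off the work surface, if the arm or the gripper's body presses on something with over 40 N, if the wrist force passes 120 N, or if a joint passes its speed limit or range.

## Working session

There is one attempt and no reset: what is moved stays moved. The work goes in short steps, Python scripts to look and compute and a tool call to move; the robot and the scene stay as the last step left them, time stands still between calls to the robot, and variables do not carry over. Pictures are saved under pics/ and viewed, at most 10 in all, crops included, and the job is handed in when it is done.

Besides the shell and the picture viewer there is one more tool, called after ">>>" as name(argument=value, ...), one argument or row to a line, values as JSON. move_arm: Moves the arm, as the interface text tells. Its arguments: {"type":"object","properties":{"rows":{"type":"array"},"grip":{"type":"number"},"newtons":{"type":"number"}},"required":["rows"]}

```bash
ls; mkdir -p pics
python3 - <<'E'
from rig import robot
import cv2,numpy as np
s=robot.get_state();print(s['time_s'],s['tool_pos'],s['tool_rot'],s['wrist_force'],robot.nose_length)
for n in('top','side'):
    p,d=robot.capture(n);cv2.imwrite(f'pics/{n}0.png',p);np.save(f'pics/{n}0.npy',d)
    m=robot.camera_model(n);print(n,m)
print(robot.camera_model('wrist'))
E
```

```text
pics
0.0 [0.15685588 0.65587816 0.26241469] [-0.36787426 -3.11964772  0.00338114] [0.54641929 0.14170253 0.62445131] 0.025
top {'fx': 473.1237305930934, 'fy': 473.1237305930934, 'cx': 270.76013241526556, 'cy': 204.85697940684676, 'extrinsics': array([[-0.01577632, -0.98098244,  0.19345426,  0.19879886],
       [-0.99979444,  0.01794126,  0.00944401, -0.01942457],
       [-0.01273522, -0.19326551, -0.98106384,  1.53484335],
       [ 0.        ,  0.        ,  0.        ,  1.        ]])}
side {'fx': 494.96989704127657, 'fy': 494.96989704127657, 'cx': 279.9911880776853, 'cy': 210.4683042584923, 'extrinsics': array([[ 0.79476094, -0.46120112,  0.39452323, -0.12419761],
       [-0.60691041, -0.60804814,  0.51179801, -0.79473615],
       [ 0.0038473 , -0.64619732, -0.76316068,  1.24608155],
       [ 0.        ,  0.        ,  0.        ,  1.        ]])}
{'fx': 343.0289791596554, 'fy': 343.0289791596554, 'cx': 285.99065051093396, 'cy': 209.8428756645565, 'mount': array([[ 4.78788347e-04, -9.62496403e-01, -2.71294019e-01,
         6.95198569e-02],
       [ 9.99999690e-01,  6.30369051e-04, -4.71590734e-04,
         6.60248217e-04],
       [ 6.24919738e-04, -2.71293709e-01,  9.62496407e-01,
        -1.21003771e-01],
       [ 0.00000000e+00,  0.00000000e+00,  0.00000000e+00,
         1.00000000e+00]])}
```

View pics/top0.png

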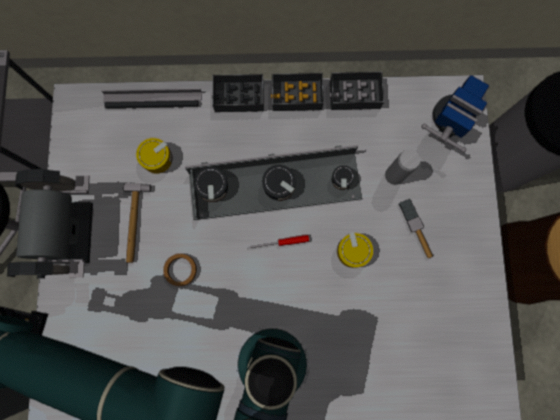

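View pics/side0.png

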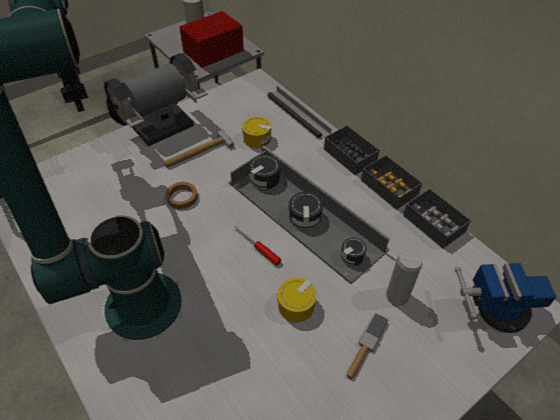

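The top view shows three tins in the rack. The neighbour is at (211,183), the tin at (280,183) with its seal strip pointing down-right, and the small tin at (344,176). The yellow look-alikes at (153,154) and (355,250) stand outside the rack, so the job's tin is the dark one at (280,183).

```bash
cat > h.py <<'E'
import cv2,numpy as np
from scipy.spatial.transform import Rotation as R
from rig import robot
def grab(n):
    s=robot.get_state();p,d=robot.capture(n);m=robot.camera_model(n)
    if n=='wrist':
        T=np.eye(4);T[:3,:3]=R.from_rotvec(s['tool_rot']).as_matrix();T[:3,3]=s['tool_pos'];E=T@m['mount']
    else:E=m['extrinsics']
    return p,d,m,E
def rays(uv,m,E):
    uv=np.atleast_2d(uv).astype(float)
    r=np.c_[(uv[:,0]-m['cx'])/m['fx'],(uv[:,1]-m['cy'])/m['fy'],np.ones(len(uv))]
    return r@E[:3,:3].T
def plane(uv,z,m,E):
    r=rays(uv,m,E);return E[:3,3]+r*((z-E[2,3])/r[:,2])[:,None]
def cloud(d,m,E):
    v,u=np.mgrid[:d.shape[0],:d.shape[1]]
    r=rays(np.c_[u.ravel(),v.ravel()],m,E);P=E[:3,3]+r*d.reshape(-1,1);P[d.ravel()==0]=np.nan
    return P.reshape(*d.shape,3)
def project(P,m,E):
    q=(np.atleast_2d(P)-E[:3,3])@E[:3,:3]
    return np.c_[m['fx']*q[:,0]/q[:,2]+m['cx'],m['fy']*q[:,1]/q[:,2]+m['cy']]
def circ(P):
    A=np.c_[2*P,np.ones(len(P))];x=np.linalg.lstsq(A,(P**2).sum(1),rcond=None)[0]
    return x[:2],np.sqrt(x[2]+x[0]**2+x[1]**2)
E
python3 - <<'E'
from h import *
p,d,m,E=grab('top');C=cloud(d,m,E)
print('bench z',np.nanmedian(C[260:280,270:300,2]))
for n,(u,v) in dict(neigh=(211,183),tin=(280,183),small=(344,176),rail=(260,157),railL=(195,166),railR=(355,151),lipL=(198,218),lipR=(361,199)).items():
    print(n,C[v,u].round(4))
z=C[...,2]
for a in((195,228),(260,299)):
    M=np.zeros(z.shape,bool);M[165:202,a[0]:a[1]]=1
    M&=(z>.06)&(z<.085);print(M.sum(),np.nanmedian(z[M]));c=C[M][:,:2];print(cv2.minEnclosingCircle(c.astype(np.float32)))
cv2.imwrite('pics/c.png',cv2.resize(p[140:230,180:370],None,fx=4,fy=4,interpolation=cv2.INTER_CUBIC))
E
```

```text
bench z 0.0014035032334465125
neigh [0.5619 0.184  0.0713]
tin [ 0.5566 -0.0358  0.0759]
small [ 0.5812 -0.2427  0.0541]
rail [0.6446 0.0268 0.0726]
railL [0.6197 0.2364 0.0688]
railR [ 0.6692 -0.2849  0.0391]
lipL [0.4578 0.232  0.0228]
lipR [ 5.158e-01 -3.034e-01 -5.000e-04]
906 0.07339193493689389
((0.5649428367614746, 0.19316501915454865), 0.07262609153985977)
884 0.07358065835631145
((0.5673069357872009, -0.03082919679582119), 0.0547865554690361)
```

View pics/c.png

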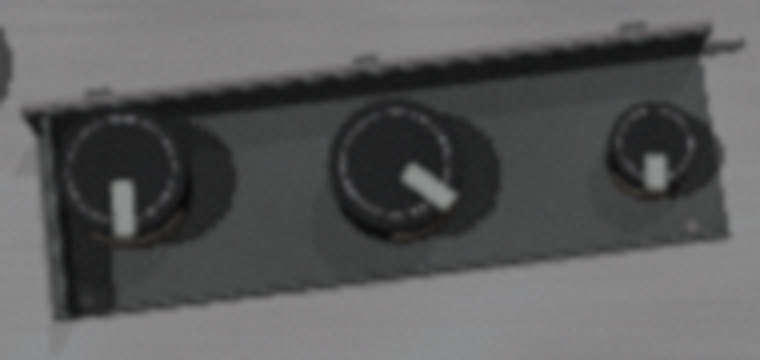

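The enlarged crop confirms it. The tin at about (395,165) in the crop has its strip turned to the right. The neighbour is at (122,165), with its strip to the front. I'll move over the tin for a close look.

```bash
cat >> h.py <<'E'
PSI=0.106
def shift(x,y,z,psi=PSI):
    s=robot.get_state();T=R.from_rotvec(s['tool_rot']).as_matrix()
    d=T.T@(np.array([x,y,z])-s['tool_pos'])*100
    yaw=np.arctan2(T[1,0],T[0,0]);w=np.pi+psi
    turn=-((w-yaw+np.pi)%(2*np.pi)-np.pi)
    return d.round(2),round(turn,3)
E
python3 -c "
from h import *
print(shift(.50,.03,.27))"
```

```text
(array([-47.93, -52.9 ,  -0.64]), np.float64(-0.341))
```

>>> move_arm(
  rows=[
    [[-4, -4, 0, -0.04], [-8, -9, -0.1, -0.1], [-12, -13.5, -0.2, -0.16], [-16, -18, -0.3, -0.22], [-20, -22, -0.3, -0.3], [-24, -26.5, -0.3, -0.34], [-28, -31, -0.4, -0.34], [-32, -35, -0.5, -0.34]],
  ],
  grip=0,
  newtons=20,
)

```text
time_s: 1.15
tool_pos: [0.3872, 0.2397, 0.2687]
tool_rot: [-0.165, 3.137, 0.0]
wrist_force: [1.2, 0.7, -0.2]
grip_width: 0.117
finger_force: 0.0
```

```bash
python3 -c "
from h import *
print(shift(.50,.03,.27))"
```

```text
(array([ -9.02, -22.04,  -0.13]), np.float64(-0.001))
```

>>> move_arm(
  rows=[
    [[-2, -5, 0, 0], [-4, -10, 0, 0], [-6, -15, 0, 0], [-8, -20, 0, 0], [-9, -22, 0, 0], [-9, -22, 0, 0], [-9, -22, 0, 0], [-9, -22, 0, 0]],
  ],
)

```text
time_s: 2.15
tool_pos: [0.4989, 0.0333, 0.2686]
tool_rot: [0.167, -3.137, -0.0]
wrist_force: [0.1, -0.4, -0.2]
grip_width: 0.01
finger_force: 0.0
```

Run:
```python
from h import *
p,d,m,E=grab('wrist');cv2.imwrite('pics/w1.png',p);np.savez('pics/w1',p=p,d=d,E=E)
C=cloud(d,m,E);print(robot.get_state()['tool_pos'])
for v in range(20,420,50):print([ (int(round(C[v,u,0]*1e3)) if C[v,u,0]==C[v,u,0] else 0, int(C[v,u,1]*1e3) if C[v,u,0]==C[v,u,0] else 0,int(C[v,u,2]*1e3)if C[v,u,0]==C[v,u,0] else 0) for u in range(30,560,100)])
```

```text
[0.49895247 0.03330947 0.26871564]
[(372, -222, 30), (356, -141, 0), (345, -40, 0), (334, 61, 0), (323, 162, 0), (320, 248, 26)]
[(415, -247, 0), (404, -142, 0), (392, -37, -1), (381, 67, 0), (370, 173, 0), (358, 278, 0)]
[(467, -253, 0), (455, -143, 0), (444, -34, 0), (432, 74, 1), (420, 184, 0), (408, 293, 0)]
[(522, -253, 6), (510, -141, 6), (498, -29, 5), (486, 82, 5), (474, 194, 4), (462, 310, 0)]
[(561, -219, 59), (569, -141, 7), (535, -17, 71), (544, 90, 5), (514, 176, 71), (520, 327, 0)]
[(647, -265, 6), (634, -143, 6), (467, 17, 315), (464, 40, 316), (567, 188, 70), (584, 348, -1)]
[(479, -24, 323), (472, 0, 330), (469, 19, 331), (467, 39, 331), (465, 58, 331), (468, 84, 323)]
[(801, -283, 0), (786, -148, 0), (481, 20, 331), (479, 40, 331), (476, 60, 332), (677, 329, 66)]
```

View pics/w1.png

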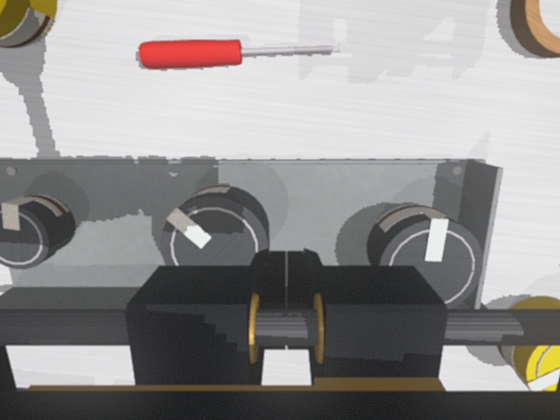

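The wrist view shows the tin at about (215,235) with its strip at (188,228). The neighbour is at (425,255) with its strip at (436,240), and the gripper hides the backs of both. I'll draw back to clear that.

>>> move_arm(
  rows=[
    [[3, 0, 0, 0], [6, 0, 0, 0], [9, 0, 0, 0], [10, 0, 0, 0], [10, 0, 0, 0], [10, 0, 0, 0], [10, 0, 0, 0], [10, 0, 0, 0]],
  ],
)

```text
time_s: 3.2
tool_pos: [0.4004, 0.0218, 0.2686]
tool_rot: [0.165, -3.137, -0.0]
wrist_force: [0.4, -0.2, -0.1]
grip_width: 0.006
finger_force: 0.0
```

```bash
cat >> h.py <<'E'
def lidfit(C,c0,r=.062,z0=.066,z1=.078):
    """lid: centre of top-surface points by radius-binned outer edge"""
    M=(C[...,2]>z0)&(C[...,2]<z1)&(np.hypot(C[...,0]-c0[0],C[...,1]-c0[1])<r)
    n,l,st,_=cv2.connectedComponentsWithStats(M.astype(np.uint8));k=1+np.argmax(st[1:,4])
    return (l==k)
E
python3 - <<'E'
from h import *
p,d,m,E=grab('wrist');cv2.imwrite('pics/w2.png',p);np.savez('pics/w2',p=p,d=d,E=E)
C=cloud(d,m,E);print(E[:3,3])
# rail: front face points z .03-.07
M=(C[...,2]>.03)&(C[...,2]<.065)&(C[...,0]>.55)&(C[...,0]<.75)
g=cv2.cvtColor(p,cv2.COLOR_BGR2GRAY)
for nm,c in(('tin',(.555,-.03)),('nb',(.545,.185))):
    L=lidfit(C,c)
    cs,_=cv2.findContours(L.astype(np.uint8),cv2.RETR_EXTERNAL,cv2.CHAIN_APPROX_NONE)
    q=max(cs,key=len)[:,0];z=np.nanmedian(C[L][:,2]);P=plane(q,.072,m,E)[:,:2]
    c,r=circ(P);e=np.hypot(*(P-c).T)-r;P=P[abs(e)<.003];c,r=circ(P);print(nm,z,len(q),len(P),c.round(4),r.round(4),e.std())
    B=(g>130)&(np.hypot(*(plane(np.c_[[x.ravel() for x in np.mgrid[:420,:560][::-1]]].T,.072,m,E)[:,:2]-c).T).reshape(g.shape)<.050)
    B=cv2.erode(B.astype(np.uint8),np.ones((3,3)));n,l,st,ct=cv2.connectedComponentsWithStats(B)
    for k in np.argsort(-st[1:,4])[:2]+1:
        W=plane(np.argwhere(l==k)[:,::-1],.072,m,E)[:,:2]
        mu=W.mean(0);w,V=np.linalg.eigh(np.cov(W.T));v=V[:,1];v=v*np.sign(v@(mu-c))
        print('  strip',st[k,4],np.degrees(np.arctan2(*(mu-c)[::-1])).round(1),'pca',np.degrees(np.arctan2(v[1],v[0])).round(1),w)
# lip edge & rail line
for u in range(30,500,60):
    col=C[:,u];print(u,[tuple((col[v]*1e3).round(0)) for v in np.where(abs(np.diff(col[:,2]))>.004)[0]][:8])
E
```

```text
[0.33149052 0.01516774 0.38960875]
tin 0.07223218151722288 12 12 [0.5829 0.0185] 0.0023 0.0009760336642308062
  strip 21 -137.1 pca -175.5 [1.14809654e-07 4.48026802e-05]
nb 0.07196165843412822 117 50 [0.5716 0.2241] 0.0197 0.0039614095426487505
  strip 457 106.2 pca 132.7 [4.44339314e-05 7.53304731e-05]
30 [(np.float64(291.0), np.float64(-258.0), np.float64(-1.0)), (np.float64(293.0), np.float64(-252.0), np.float64(7.0)), (np.float64(295.0), np.float64(-248.0), np.float64(13.0)), (np.float64(305.0), np.float64(-231.0), np.float64(39.0)), (np.float64(385.0), np.float64(-232.0), np.float64(48.0)), (np.float64(390.0), np.float64(-242.0), np.float64(34.0)), (np.float64(392.0), np.float64(-248.0), np.float64(26.0)), (np.float64(513.0), np.float64(-277.0), np.float64(2.0))]
90 [(np.float64(507.0), np.float64(-200.0), np.float64(10.0)), (np.float64(593.0), np.float64(-207.0), np.float64(6.0)), (np.float64(387.0), np.float64(-24.0), np.float64(323.0)), (np.float64(659.0), np.float64(-181.0), np.float64(59.0)), (np.float64(386.0), np.float64(-17.0), np.float64(335.0))]
150 [(np.float64(383.0
[... 1202 characters left out ...]
(np.float64(501.0), np.float64(86.0), np.float64(7.0)), (np.float64(382.0), np.float64(29.0), np.float64(335.0))]
390 [(np.float64(466.0), np.float64(155.0), np.float64(4.0)), (np.float64(494.0), np.float64(159.0), np.float64(5.0)), (np.float64(381.0), np.float64(41.0), np.float64(334.0))]
450 [(np.float64(296.0), np.float64(190.0), np.float64(-2.0)), (np.float64(458.0), np.float64(225.0), np.float64(6.0)), (np.float64(461.0), np.float64(224.0), np.float64(10.0)), (np.float64(538.0), np.float64(238.0), np.float64(18.0)), (np.float64(377.0), np.float64(57.0), np.float64(324.0)), (np.float64(597.0), np.float64(228.0), np.float64(71.0)), (np.float64(613.0), np.float64(233.0), np.float64(69.0))]
```

View pics/w2.png

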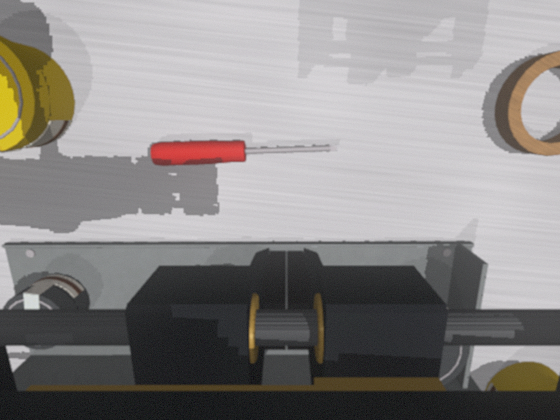

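I moved the wrong way: the gripper now hides the tins. In this frame it covers the back side, so I'll go over the rack instead.

>>> move_arm(
  rows=[
    [[-4, 0, 0, 0], [-8, 0, 0, 0], [-12, 0, 0, 0], [-16, 0, 0, 0], [-19, 0, 0, 0], [-19, 0, 0, 0], [-19, 0, 0, 0], [-19, 0, 0, 0]],
  ],
)

```text
time_s: 4.25
tool_pos: [0.5879, 0.0416, 0.2687]
tool_rot: [0.165, -3.137, 0.0]
wrist_force: [-0.3, 0.6, 0.5]
grip_width: 0.002
finger_force: 0.0
```

```bash
cat > meas.py <<'E'
from h import *
import sys
def meas(tag,guess,show=True):
    p,d,m,E=grab('wrist');cv2.imwrite(f'pics/{tag}.png',p);np.savez(f'pics/{tag}',p=p,d=d,E=E)
    C=cloud(d,m,E);g=cv2.cvtColor(p,cv2.COLOR_BGR2GRAY)
    u=np.c_[[x.ravel() for x in np.mgrid[:420,:560][::-1]]].T;XY=plane(u,.072,m,E)[:,:2];out={}
    for nm,c in guess.items():
        L=lidfit(C,c).astype(np.uint8)
        q=max(cv2.findContours(L,cv2.RETR_EXTERNAL,cv2.CHAIN_APPROX_NONE)[0],key=len)[:,0]
        P=plane(q,.072,m,E)[:,:2];c,r=circ(P)
        for t in(.004,.002,.0015):
            k=abs(np.hypot(*(P-c).T)-r)<t;c,r=circ(P[k])
        B=((g>140)&(np.hypot(*(XY-c).T).reshape(g.shape)<.052)&(L>0)).astype(np.uint8)
        B=cv2.morphologyEx(B,cv2.MORPH_OPEN,np.ones((5,5)));n,l,st,ct=cv2.connectedComponentsWithStats(B)
        k2=1+np.argmax(st[1:,4]);W=plane(np.argwhere(l==k2)[:,::-1],.072,m,E)[:,:2];mu=W.mean(0)-c
        w,V=np.linalg.eigh(np.cov(W.T));v=V[:,1]*np.sign(V[:,1]@mu)
        f=lambda v:((np.arctan2(v[1],v[0])-np.pi-PSI+np.pi)%(2*np.pi)-np.pi).round(3)
        rk=np.array([[np.cos(PSI),np.sin(PSI)],[-np.sin(PSI),np.cos(PSI)]])@c
        print(nm,'c',c.round(4),'rackdir',rk.round(4),'r',r.round(4),k.sum(),len(k),'| strip',len(W),'ang',f(mu),'pca',f(v),np.sqrt(w).round(4))
        out[nm]=(c,r,P[k])
    return C,out
E
python3 - <<'E'
from meas import *
C,o=meas('w3',dict(tin=(.555,-.03),nb=(.545,.185)))
lip=np.array([[499,-129],[489,-61],[476,83],[466,155],[461,224]])/1e3
print('lip slope',np.polyfit(lip[:,1],lip[:,0],1),'lip rackx',(lip@[np.cos(PSI),np.sin(PSI)]).round(4))
E
```

```text
tin c [ 0.5651 -0.031 ] rackdir [ 0.5587 -0.0906] r 0.0529 322 336 | strip 896 ang 0.838 pca 0.818 [0.005  0.0119]
nb c [0.5608 0.1862] rackdir [0.5774 0.1258] r 0.05 138 342 | strip 941 ang -0.112 pca -0.032 [0.005  0.0129]
lip slope [-0.10695723  0.48401847] lip rackx [0.4826 0.4798 0.4821 0.4798 0.4821]
```

View pics/w3.png

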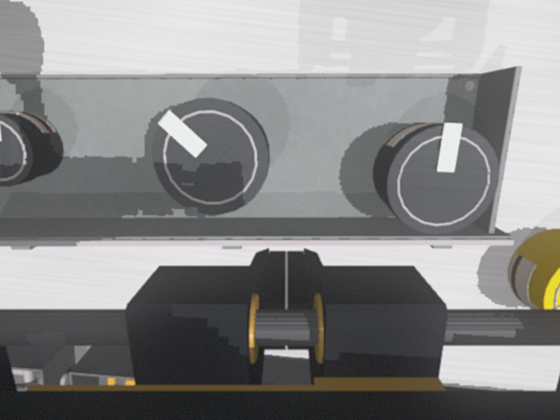

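The view is clear. The tin is at pixel (212,156), with its strip running from (165,115) to (203,152), about 0.82 rad to the right. It stands roughly 24 mm off the rail. The neighbour is at about (440,178), with its strip to the front. I'm going down in front of the tin.

>>> move_arm(
  rows=[
    [[5, -3, 1, 0], [9, -6, 4, 0], [11.9, -7, 9, 0], [11.9, -7, 14, 0], [11.9, -7, 18, 0], [11.9, -7, 20.5, 0], [11.9, -7, 21, 0], [11.9, -7, 21, 0]],
  ],
)

```text
time_s: 5.3
tool_pos: [0.4781, -0.0404, 0.0594]
tool_rot: [-0.165, 3.137, -0.0]
wrist_force: [0.5, -0.0, 0.4]
grip_width: 0.002
finger_force: 0.0
```

```bash
cat >> h.py <<'E'
def rk(v):
    return np.r_[np.array([[np.cos(PSI),np.sin(PSI)],[-np.sin(PSI),np.cos(PSI)]])@v[:2],v[2]].round(4)
E
python3 - <<'E'
from h import *
s=robot.get_state();print('tcp rack',rk(s['tool_pos']),'F',rk(s['wrist_force']))
Z=np.load('pics/w3.npz');m=robot.camera_model('wrist');E=Z['E'];C=cloud(Z['d'],m,E)
# neighbour: front/right arc of the lid only
L=(C[...,2]>.066)&(C[...,2]<.078);P=C[L];P=np.array([rk(q)[:2] for q in P[::2]])
k=(abs(P[:,0]-.575)<.062)&(P[:,1]>.05)&(P[:,1]<.2);P=P[k]
print('nb right edge y',np.sort(P[P[:,0]<.61][:,1])[:5],'front edge x',np.sort(P[:,0])[:5],'n',len(P))
# rail front face
F=(C[...,2]>.02)&(C[...,2]<.06);Q=np.array([rk(q)[:2] for q in C[F]]);Q=Q[(Q[:,0]>.6)&(Q[:,0]<.66)&(Q[:,1]<.05)]
print('rail x',np.percentile(Q[:,0],[5,50,95]) if len(Q) else None,len(Q))
T=(C[...,2]>.073)&(C[...,2]<.08);Q=np.array([rk(q)[:2] for q in C[T]]);Q=Q[(Q[:,0]>.62)&(Q[:,0]<.68)&(Q[:,1]<.05)];print('rail top',np.percentile(Q[:,0],[1,50,99]))
E
```

```text
tcp rack [ 0.4712 -0.0907  0.0594] F [ 0.4738 -0.0864  0.4387]
nb right edge y [0.0732 0.0735 0.0735 0.0735 0.0735] front edge x [0.5134 0.5135 0.5143 0.5152 0.5152] n 5324
rail x [0.6352 0.6357 0.6364] 4253
rail top [0.6364 0.6413 0.6447]
```

>>> move_arm(
  rows=[
    [[-1, 0, 0, 0], [-2, 0, 0, 0], [-2.4, 0, 0, 0], [-2.8, 0, 0, 0], [-3.2, 0, 0, 0], [-3.6, 0, 0, 0], [-4, 0, 0, 0], [-4.3, 0, 0, 0]],
  ],
)

```text
time_s: 6.3
tool_pos: [0.521, -0.0358, 0.0585]
tool_rot: [-0.165, 3.137, -0.0]
wrist_force: [-2.2, -0.7, -0.1]
grip_width: 0.005
finger_force: 1.1
```

>>> move_arm(
  rows=[
    [[-0.1, 0, 0, 0], [-0.2, 0, 0, 0], [-0.3, 0, 0, 0], [-0.35, 0, 0, 0], [-0.4, 0, 0, 0], [-0.45, 0, 0, 0], [-0.5, 0, 0, 0], [-0.5, 0, 0, 0]],
  ],
)

```text
time_s: 7.3
tool_pos: [0.5258, -0.0353, 0.0587]
tool_rot: [-0.165, 3.137, -0.0]
wrist_force: [-1.0, -0.3, -1.1]
grip_width: 0.004
finger_force: 0.8
```

>>> move_arm(
  rows=[
    [[-0.1, 0, 0, 0], [-0.15, 0, 0, 0], [-0.2, 0, 0, 0], [-0.22, 0, 0, 0], [-0.25, 0, 0, 0], [-0.28, 0, 0, 0], [-0.3, 0, 0, 0], [-0.3, 0, 0, 0]],
  ],
)

```text
time_s: 8.3
tool_pos: [0.5262, -0.0352, 0.0585]
tool_rot: [0.165, -3.132, -0.0]
wrist_force: [-10.6, -1.3, 6.4]
grip_width: 0.004
finger_force: 5.0
```

>>> move_arm(
  rows=[
    [[0, 0.1, 0, 0], [0, 0.3, 0, 0], [0, 0.5, 0, 0], [0, 0.7, 0, 0], [0, 0.9, 0, 0], [0, 1.1, 0, 0], [0, 1.3, 0, 0], [0, 1.5, 0, 0]],
  ],
)

```text
time_s: 9.3
tool_pos: [0.5244, -0.0214, 0.0585]
tool_rot: [0.165, -3.131, 0.003]
wrist_force: [-10.5, -6.9, 7.0]
grip_width: 0.003
finger_force: 6.0
```

```bash
cat > strip.py <<'E'
from h import *
def strip(n,c,save=None):
    p,d,m,E=grab(n);g=cv2.cvtColor(p,cv2.COLOR_BGR2GRAY)
    u=np.c_[[x.ravel() for x in np.mgrid[:420,:560][::-1]]].T
    XY=plane(u,.072,m,E)[:,:2];XY=np.c_[XY@[np.cos(PSI),np.sin(PSI)],XY@[-np.sin(PSI),np.cos(PSI)]]
    ins=(np.hypot(*(XY-c).T).reshape(g.shape)<.052)
    ys,xs=np.where(ins);sl=np.s_[ys.min()-12:ys.max()+13,xs.min()-12:xs.max()+13]
    t=(int(g[ins].max())+int(np.median(g[ins])))/2;B=(ins&(g>t)).astype(np.uint8)
    q,l,st,ct=cv2.connectedComponentsWithStats(B)
    for k in np.argsort(-st[1:,4])[:2]+1:
        W=XY[(l==k).ravel()];mu=W.mean(0)-c
        if len(W)<8:continue
        w,V=np.linalg.eigh(np.cov(W.T));v=V[:,1]*np.sign(V[:,1]@mu)
        f=lambda v:np.arctan2(-v[1],-v[0]).round(3)
        print(n,'thr',t,'n',len(W),'mid',mu.round(4),'ang',f(mu),'pca',f(v),'sd',np.sqrt(w).round(4))
    if save:cv2.imwrite(save,cv2.resize(p[sl],None,fx=6,fy=6,interpolation=cv2.INTER_CUBIC))
E
python3 - <<'E'
from strip import *
s=robot.get_state();print(rk(s['tool_pos']),rk(s['wrist_force']))
strip('side',(.583,-.083),'pics/s1.png');strip('top',(.583,-.083))
E
```

```text
[ 0.5192 -0.0767  0.0585] [-11.1607  -5.7582   6.971 ]
top thr 77.0 n 9 mid [-0.0176 -0.046 ] ang 1.205 pca 2.596 sd [0.0016 0.005 ]
```

View pics/s1.png

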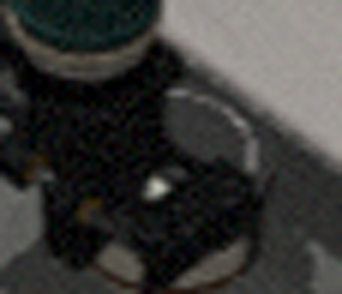

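The gripper hides the strip here. I'll finish the stroke, then back off and check.

>>> move_arm(
  rows=[
    [[0, 0.2, 0, 0], [0, 0.4, 0, 0], [0, 0.6, 0, 0], [0, 0.8, 0, 0], [0, 1.0, 0, 0], [0, 1.2, 0, 0], [0, 1.4, 0, 0], [0, 1.5, 0, 0]],
  ],
)

```text
time_s: 10.4
tool_pos: [0.5224, -0.0065, 0.0584]
tool_rot: [0.165, -3.13, 0.003]
wrist_force: [-11.7, -6.8, 7.5]
grip_width: 0.006
finger_force: 6.3
```

>>> move_arm(
  rows=[
    [[1, 0, 0, 0], [3, 0, -1, 0], [4, 0, -6, 0], [2, 0, -12, 0], [-3, 0, -17, 0], [-7, 0, -19, 0], [-7, 0, -19, 0], [-7, 0, -19, 0]],
  ],
)

```text
time_s: 11.4
tool_pos: [0.5947, 0.0023, 0.2481]
tool_rot: [0.166, -3.137, -0.0]
wrist_force: [-0.8, 0.3, -1.3]
grip_width: 0.0
finger_force: 0.0
```

```bash
sed -i "s/'pca',f(v),np/'pca',f(v),np/" meas.py
python3 - <<'E'
from meas import *
C,o=meas('w4',dict(tin=(.59,-.015)))
print(rk(robot.get_state()['tool_pos']))
c,r,P=o['tin'];a=np.arctan2(*(P-c).T[::-1]);e=(np.hypot(*(P-c).T)-r)*1e3
print([(i,round(float(np.median(e[(a>=i*.5236)&(a<(i+1)*.5236)])),2)) for i in range(-6,6) if ((a>=i*.5236)&(a<(i+1)*.5236)).sum()>3])
E
```

```text
tin c [ 0.5886 -0.016 ] rackdir [ 0.5836 -0.0781] r 0.0545 172 430 | strip 948 ang 0.474 pca 0.501 [0.0049 0.0116]
[ 0.5908 -0.0606  0.2474]
[(-6, 0.23), (-5, -0.06), (-4, -0.96), (-1, 0.77), (1, 1.35), (3, -0.79), (4, -0.11), (5, 0.42)]
```

The tin is now against the rail, and its label is about 0.49 rad to the right. The rolling works, so I'll do the second stroke.

>>> move_arm(
  rows=[
    [[5, -1, 0, 0], [10, -2.9, 2, 0], [10.1, -2.9, 7, 0], [10.1, -2.9, 12, 0], [10.1, -2.9, 16, 0], [10.1, -2.9, 18.9, 0], [9, -2.9, 18.9, 0], [8, -2.9, 18.9, 0]],
  ],
)

```text
time_s: 12.45
tool_pos: [0.5195, -0.0351, 0.0604]
tool_rot: [-0.165, 3.136, -0.0]
wrist_force: [-0.2, -0.1, 0.2]
grip_width: 0.006
finger_force: 0.0
```

```bash
python3 -c "
from h import *
s=robot.get_state();print(rk(s['tool_pos']),rk(s['wrist_force']))"
```

```text
[ 0.5128 -0.0898  0.0604] [-0.2226 -0.1152  0.2089]
```

>>> move_arm(
  rows=[
    [[-0.4, 0, 0, 0], [-0.7, 0, 0, 0], [-0.9, 0, 0, 0], [-1.0, 0, 0, 0], [-1.05, 0.1, 0, 0], [-1.05, 0.3, 0, 0], [-1.05, 0.5, 0, 0], [-1.05, 0.7, 0, 0]],
  ],
)

```text
time_s: 13.45
tool_pos: [0.5245, -0.0283, 0.0597]
tool_rot: [0.167, -3.129, 0.003]
wrist_force: [-11.3, -6.8, 7.6]
grip_width: -0.0
finger_force: 6.2
```

>>> move_arm(
  rows=[
    [[0, 0.2, 0, 0], [0, 0.45, 0, 0], [0, 0.7, 0, 0], [0, 0.95, 0, 0], [0, 1.2, 0, 0], [0, 1.45, 0, 0], [0, 1.7, 0, 0], [0, 1.9, 0, 0]],
  ],
)

```text
time_s: 14.45
tool_pos: [0.5223, -0.0095, 0.0594]
tool_rot: [0.166, -3.128, 0.003]
wrist_force: [-12.7, -7.4, 7.4]
grip_width: 0.007
finger_force: 6.8
```

>>> move_arm(
  rows=[
    [[0, 0.2, 0, 0], [0, 0.45, 0, 0], [0, 0.7, 0, 0], [0, 0.95, 0, 0], [0, 1.2, 0, 0], [0, 1.4, 0, 0], [0, 1.6, 0, 0], [0, 1.7, 0, 0]],
  ],
)

```text
time_s: 15.45
tool_pos: [0.5194, 0.0071, 0.0593]
tool_rot: [0.165, -3.126, 0.004]
wrist_force: [-15.5, -8.5, 10.4]
grip_width: 0.005
finger_force: 8.1
```

>>> move_arm(
  rows=[
    [[1, 0, 0, 0], [3, 0, -1, 0], [4, 0, -6, 0], [2, 0, -12, 0], [-3, 0, -17, 0], [-7, 0, -19, 0], [-7, 0, -19, 0], [-7, 0, -19, 0]],
  ],
)

```text
time_s: 16.45
tool_pos: [0.5935, 0.0163, 0.2492]
tool_rot: [0.166, -3.136, -0.0]
wrist_force: [-0.3, 0.5, -0.6]
grip_width: 0.003
finger_force: 0.0
```

Run:
```python
from meas import *
C,o=meas('w5',dict(tin=(.588,.007)))
print(rk(robot.get_state()['tool_pos']))
```

```text
tin c [0.5859 0.0049] rackdir [ 0.5831 -0.0571] r 0.0545 164 442 | strip 972 ang 0.103 pca 0.107 [0.005  0.0118]
[ 0.5911 -0.0465  0.2485]
```

View pics/w5.png

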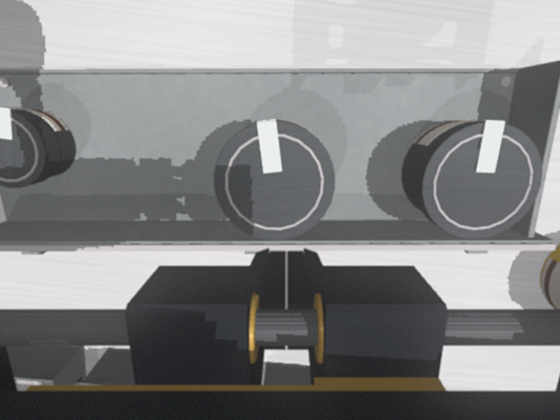

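The strip now runs from (265,121) to (273,172), about 0.1 rad off front. One more short roll, pressing a little less.

>>> move_arm(
  rows=[
    [[5, -1, 0, 0], [10, -1.6, 2, 0], [10.1, -1.6, 7, 0], [10.1, -1.6, 12, 0], [10.1, -1.6, 16, 0], [10.1, -1.6, 18.9, 0], [9, -1.6, 18.9, 0], [8, -1.6, 18.9, 0]],
  ],
)

```text
time_s: 17.5
tool_pos: [0.5171, -0.0081, 0.0615]
tool_rot: [-0.165, 3.136, -0.0]
wrist_force: [-0.1, -0.7, 0.6]
grip_width: 0.004
finger_force: 0.0
```

>>> move_arm(
  rows=[
    [[-0.4, 0, 0, 0], [-0.7, 0, 0, 0], [-0.9, 0, 0, 0], [-0.95, 0.2, 0, 0], [-0.95, 0.5, 0, 0], [-0.95, 0.8, 0, 0], [-0.95, 1.1, 0, 0], [-0.95, 1.2, 0, 0]],
  ],
)

```text
time_s: 18.5
tool_pos: [0.5201, 0.0033, 0.0606]
tool_rot: [0.166, -3.127, 0.003]
wrist_force: [-12.6, -8.6, 7.9]
grip_width: 0.008
finger_force: 7.5
```

>>> move_arm(
  rows=[
    [[1, 0, 0, 0], [3, 0, -1, 0], [4, 0, -6, 0], [2, 0, -12, 0], [-3, 0, -17, 0], [-7, 0, -19, 0], [-7, 0, -19, 0], [-7, 0, -19, 0]],
  ],
)

```text
time_s: 19.5
tool_pos: [0.5936, 0.0123, 0.2506]
tool_rot: [0.166, -3.137, -0.0]
wrist_force: [-1.1, -0.4, -0.8]
grip_width: 0.006
finger_force: 0.0
```

Run:
```python
from meas import *
C,o=meas('w6',dict(tin=(.587,.012),nb=(.567,.187)))
print(rk(robot.get_state()['tool_pos']))
# rail edge direction (front face) and lip edge in image -> slope check
F=(C[...,2]>.015)&(C[...,2]<.03);Q=C[F];q=np.array([rk(a)[:2] for a in Q]);k=(abs(q[:,0]-.636)<.004);print('rail',k.sum(),np.polyfit(q[k,1],q[k,0],1) if k.sum()>20 else '')
```

```text
tin c [0.5846 0.01  ] rackdir [ 0.5824 -0.0519] r 0.054 187 453 | strip 960 ang 0.01 pca 0.012 [0.0049 0.012 ]
nb c [0.5661 0.186 ] rackdir [0.5826 0.125 ] r 0.0543 254 506 | strip 970 ang -0.125 pca -0.036 [0.005  0.0119]
[ 0.5907 -0.0506  0.2498]
rail 1537 [-0.00228724  0.63538258]
```

```bash
python3 -c "
from h import *
print(robot.get_state()['joint_positions'].round(3))"
```

```text
[-0.021  0.12   1.8    0.     1.224 -1.698]
```

>>> move_arm(
  rows=[
    [[0.1, -2, 0, 0.18], [0.2, -4, 0, 0.36], [0.5, -6, 0, 0.54], [0.8, -7.6, 0, 0.72], [0.8, -7.6, 1, 0.9], [0.8, -7.6, 3, 1.08], [0.8, -7.6, 5, 1.26], [0.8, -7.6, 7, 1.44]],
  ],
  grip=0.55,
)

```text
time_s: 20.55
tool_pos: [0.5919, -0.0641, 0.1788]
tool_rot: [-1.951, -2.46, 0.002]
wrist_force: [0.5, 0.6, -0.1]
grip_width: 0.549
finger_force: 0.0
```

```bash
python3 -c "
from h import *
s=robot.get_state();print(rk(s['tool_pos']),s['grip_width']);x,y=np.array([np.cos(PSI),np.sin(PSI)]),np.array([-np.sin(PSI),np.cos(PSI)])
t=.5824*x-.128*y;print(shift(*t,.060,.108-np.pi/2))"
```

```text
[ 0.5818 -0.1264  0.1788] 0.5494893446954543
(array([-0.18,  0.07, 11.88]), np.float64(0.122))
```

>>> move_arm(
  rows=[
    [[-0.1, 0.1, 1, 0.12], [-0.2, 0.1, 4, 0.12], [-0.2, 0.1, 7, 0.12], [-0.2, 0.1, 9.5, 0.12], [-0.2, 0.1, 11, 0.12], [-0.2, 0.1, 11.9, 0.12], [-0.2, 0.1, 11.9, 0.12], [-0.2, 0.1, 11.9, 0.12]],
  ],
)

```text
time_s: 21.55
tool_pos: [0.5963, -0.0661, 0.0627]
tool_rot: [2.088, 2.345, 0.001]
wrist_force: [0.2, -0.1, 0.4]
grip_width: 0.546
finger_force: 0.0
```

Run:
```python
from h import *
from strip import strip
s=robot.get_state();print(rk(s['tool_pos']),s['tool_rot'])
strip('wrist',(.5824,-.0519),None);cv2.imwrite('pics/w7.png',robot.capture('wrist')[0])
```

```text
[ 0.5859 -0.1288  0.0627] [2.08795830e+00 2.34544976e+00 1.46771316e-03]
wrist thr 170.0 n 10059 mid [-0.0218 -0.0032] ang 0.148 pca -0.143 sd [0.0129 0.0257]
```

View pics/w7.png

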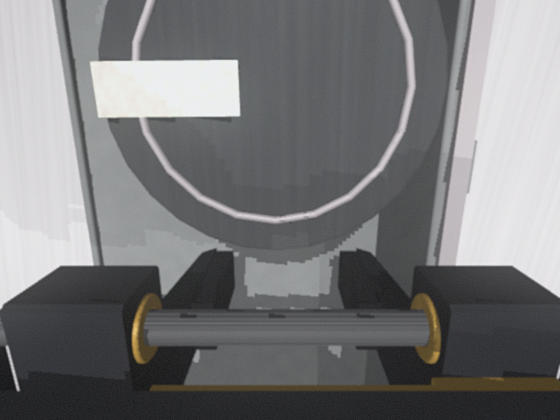

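The strip shows from (91,62) to (240,60), squarely front, and the cradle of two fingertips sits to the right of the tin. I'll shift slightly away from the rail, then push left.

>>> move_arm(
  rows=[
    [[0.5, -0.2, 0, 0], [1.0, -0.35, 0, 0], [1.4, -0.35, 0, 0], [1.8, -0.35, 0, 0], [2.2, -0.35, 0, 0], [2.6, -0.35, 0, 0], [3.0, -0.35, 0, 0], [3.4, -0.35, 0, 0]],
  ],
)

```text
time_s: 22.65
tool_pos: [0.5877, -0.033, 0.0616]
tool_rot: [-2.089, -2.347, 0.002]
wrist_force: [-1.5, -4.9, 1.3]
grip_width: 0.549
finger_force: 2.4
```

```bash
cat > edge.py <<'E'
from h import *
def edge():
    s=robot.get_state();print('tcp',rk(s['tool_pos']),'F',rk(s['wrist_force']))
    p,d,m,E=grab('wrist');cv2.imwrite('pics/e%.2f.png'%s['time_s'],p);hsv=cv2.cvtColor(p,cv2.COLOR_BGR2HSV);C=cloud(d,m,E)
    B=((p.min(2)>185)&(abs(C[...,2]-.072)<.006)).astype(np.uint8);B=cv2.morphologyEx(B,cv2.MORPH_OPEN,np.ones((15,15)))
    n,l,st,ct=cv2.connectedComponentsWithStats(B)
    for k in range(1,n):
        if st[k,4]<1500:continue
        W=np.array([rk(q)[:2] for q in plane(np.argwhere(l==k)[:,::-1],.072,m,E)])
        b=cv2.boxPoints(cv2.minAreaRect((W*1e3).astype(np.float32)))
        e=[b[1]-b[0],b[2]-b[1]];v=max(e,key=np.linalg.norm);v=v*np.sign(-v[0])
        print('strip',st[k,:],'mid',b.mean(0).round(1),'size',[round(float(np.linalg.norm(x)),1) for x in e],'angle',np.arctan2(-v[1],-v[0]).round(3))
edge()
E
python3 edge.py
```

```text
tcp [ 0.5809 -0.095   0.0616] F [-1.9624 -4.7245  1.2895]
strip [ 119  127   66   51 2622] mid [537.4 -37.5] size [22.2, 16.0] angle 0.0
strip [ 186  128   70   51 3378] mid [559.8 -37.5] size [16.0, 22.2] angle 0.011
```

>>> move_arm(
  rows=[
    [[0.5, 0, 0, 0], [1.0, 0, 0, 0], [1.5, 0, 0, 0], [2.0, 0, 0, 0], [2.5, 0, 0, 0], [3.0, 0, 0, 0], [3.5, 0, 0, 0], [4.0, 0, 0, 0]],
  ],
)

```text
time_s: 23.7
tool_pos: [0.5834, 0.0074, 0.0617]
tool_rot: [-2.089, -2.346, 0.0]
wrist_force: [-2.1, -4.4, 1.2]
grip_width: 0.549
finger_force: 2.4
```

```bash
python3 edge.py
```

```text
tcp [ 0.5809 -0.0543  0.0617] F [-2.5617 -4.1672  1.2225]
strip [ 145  127  111   52 5300] mid [553.    3.1] size [35.5, 16.2] angle 0.0
```

>>> move_arm(
  rows=[
    [[0.3, 0, 0, 0], [0.6, 0, 0, 0], [0.8, 0, 0, 0], [1.0, 0, 0, 0], [1.15, 0, 0, 0], [1.3, 0, 0, 0], [1.4, 0, 0, 0], [1.5, 0, 0, 0]],
  ],
)

```text
time_s: 24.75
tool_pos: [0.5817, 0.0221, 0.0617]
tool_rot: [-2.089, -2.346, -0.0]
wrist_force: [-1.9, -3.7, -0.5]
grip_width: 0.551
finger_force: 2.1
```

```bash
python3 edge.py
```

```text
tcp [ 0.5808 -0.0396  0.0617] F [-2.263  -3.4397 -0.5434]
strip [ 115  127  141   52 6407] mid [548.4  17.8] size [44.5, 16.2] angle 0.0
```

Not touching yet by the force reading, so I'll creep on.

>>> move_arm(
  rows=[
    [[0.05, 0, 0, 0], [0.1, 0, 0, 0], [0.15, 0, 0, 0], [0.2, 0, 0, 0], [0.25, 0, 0, 0], [0.3, 0, 0, 0], [0.33, 0, 0, 0], [0.33, 0, 0, 0]],
  ],
)

```text
time_s: 25.8
tool_pos: [0.5814, 0.0245, 0.0617]
tool_rot: [2.088, 2.346, -0.001]
wrist_force: [-1.0, -6.1, -0.3]
grip_width: 0.554
finger_force: 3.4
```

```bash
python3 edge.py
```

```text
tcp [ 0.5807 -0.0372  0.0617] F [-1.6742 -5.9678 -0.2502]
strip [ 116  127  127   53 6006] mid [546.4  20.1] size [40.3, 16.3] angle 0.0
```

>>> move_arm(
  rows=[
    [[0.03, 0, 0, 0], [0.06, 0, 0, 0], [0.09, 0, 0, 0], [0.12, 0, 0, 0], [0.12, 0, 0, 0], [0.12, 0, 0, 0], [0.12, 0, 0, 0], [0.12, 0, 0, 0]],
  ],
)

```text
time_s: 26.85
tool_pos: [0.5813, 0.0252, 0.0617]
tool_rot: [2.087, 2.346, -0.002]
wrist_force: [-0.6, -8.5, -0.5]
grip_width: 0.547
finger_force: 4.2
```

```bash
python3 edge.py
```

```text
tcp [ 0.5807 -0.0365  0.0617] F [-1.4817 -8.4343 -0.4659]
strip [ 118  128  139   52 6500] mid [548.5  20.8] size [44.6, 16.2] angle 0.0
```

>>> move_arm(
  rows=[
    [[-0.5, 0, 0, 0], [-1.5, 0, 0, 0], [-3, 0, 0, 0], [-3, 0, -4, 0], [-3, 0, -9, 0], [-3, 0, -14, 0], [-3, 0, -14, 0], [-3, 0, -14, 0]],
  ],
)

```text
time_s: 27.9
tool_pos: [0.5845, -0.0038, 0.2015]
tool_rot: [-2.089, -2.346, -0.0]
wrist_force: [-1.0, 0.1, -0.7]
grip_width: 0.551
finger_force: 0.0
```

```bash
cat edge.py > e2.py; sed -i 's/<1500/<250/;s/(15,15)/(5,5)/' e2.py
cat >> e2.py <<'E'
p,d,m,E=grab('wrist');C=cloud(d,m,E)
Q=C[(abs(C[...,2]-.072)<.003)];Q=np.array([rk(a)[:2] for a in Q])
for n,(a,b) in dict(tin=(-.05,.065),nb=(.08,.2)).items():
    q=Q[(Q[:,1]>a)&(Q[:,1]<b)&(Q[:,0]>.5)&(Q[:,0]<.632)]
    s=q[abs(q[:,0]-.583)<.004][:,1];t=q[abs(q[:,1]-(.02 if n=='tin' else .126))<.004][:,0];print(n,'y',s.min(),s.max(),'xmin',t.min())
cv2.imwrite('pics/fin.png',p)
E
python3 e2.py
```

```text
tcp [ 0.5809 -0.0656  0.2015] F [-0.9556  0.2425 -0.7247]
strip [372  11  14  96 701] mid [642.4  39.6] size [5.1, 59.4] angle -3.142
strip [ 209   76   63   25 1496] mid [548.5  21. ] size [15.6, 42.9] angle 0.0
strip [369 108   9  46 311] mid [642.6  -7. ] size [31.3, 5.0] angle -1.566
tin y -0.0326 0.0649 xmin 0.5263Traceback (most recent call last):
  File "e2.py", line 18, in <module>
    s=q[abs(q[:,0]-.583)<.004][:,1];t=q[abs(q[:,1]-(.02 if n=='tin' else .126))<.004][:,0];print(n,'y',s.min(),s.max(),'xmin',t.min())
                                                                                                       ~~~~~^^
    return umr_minimum(a, axis, None, out, keepdims, initial, where)
ValueError: zero-size array to reduction operation minimum which has no identity
```

>>> move_arm(
  rows=[
    [[0, 0, -4, 0], [1, 0, -8, 0], [2, 0, -8, 0], [2, 0, -8, 0], [2, 0, -8, 0], [2, 0, -8, 0], [2, 0, -8, 0], [2, 0, -8, 0]],
  ],
)

```text
time_s: 29.0
tool_pos: [0.5824, 0.0164, 0.2815]
tool_rot: [-2.089, -2.346, 0.0]
wrist_force: [0.7, -0.2, 0.4]
grip_width: 0.55
finger_force: 0.0
```

Run:
```python
from h import *
p,d,m,E=grab('wrist');C=cloud(d,m,E);cv2.imwrite('pics/fin.png',p)
B=((p.min(2)>170)&(abs(C[...,2]-.072)<.006)).astype(np.uint8);B=cv2.morphologyEx(B,cv2.MORPH_OPEN,np.ones((5,5)))
n,l,st,ct=cv2.connectedComponentsWithStats(B)
for k in range(1,n):
    if st[k,4]<200:continue
    W=np.array([rk(q)[:2] for q in plane(np.argwhere(l==k)[:,::-1],.072,m,E)]);w,V=np.linalg.eigh(np.cov(W.T));v=V[:,1]*-np.sign(V[0,1])
    print(st[k],W.mean(0).round(4),np.sqrt(w).round(4),'ang',np.arctan2(-v[1],-v[0]).round(3))
```

```text
[354   0   8  53 304] [0.642 0.098] [0.0015 0.012 ] ang -1.562
[229 109  47  18 778] [0.5492 0.0208] [0.0044 0.0122] ang 0.043
```

View pics/fin.png

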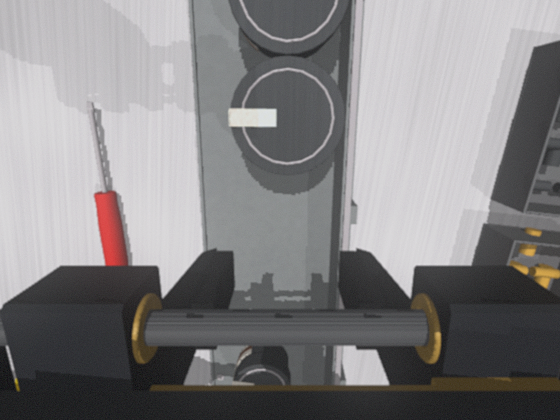

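```bash
ls pics
python3 - <<'E'
from h import *
m=robot.camera_model('wrist')
for t,pos,rot in(('e26.85',(.5813,.0252,.0617),(2.0875,2.346,-.002)),('e27.90',(.5845,-.0038,.2015),(-2.089,-2.346,0)),('fin',(.5824,.0164,.2815),(-2.089,-2.346,0))):
    p=cv2.imread(f'pics/{t}.png')
    if p is None: print(t,'none');continue
    T=np.eye(4);T[:3,:3]=R.from_rotvec(rot).as_matrix();T[:3,3]=pos;E=T@m['mount']
    g=cv2.cvtColor(p,cv2.COLOR_BGR2GRAY).astype(float)
    c=project(np.array([.5475,.0205])@np.array([[np.cos(PSI),np.sin(PSI)],[-np.sin(PSI),np.cos(PSI)]]) .tolist()+[.072] if 0 else np.r_[np.array([[np.cos(PSI),-np.sin(PSI)],[np.sin(PSI),np.cos(PSI)]])@[.5475,.0205],.072],m,E)[0]
    s=343/(E[2,3]-.072)  # px per m
    up,lo=[],[]
    for u in np.arange(int(c[0]-.012*s),int(c[0]+.012*s)):
        v0,v1=int(c[1]-.014*s),int(c[1]+.014*s);gr=np.diff(g[max(v0,0):v1,u])
        up.append((u,max(v0,0)+np.argmax(gr)+.5));lo.append((u,max(v0,0)+np.argmin(gr)+.5))
    for e in(up,lo):
        W=np.array([rk(q)[:2] for q in plane(np.array(e),.072,m,E)]);k=abs(W[:,1]-np.median(W[:,1]))<.0015
        f=np.polyfit(W[k,0],W[k,1],1);print(t,k.sum(),'slope',f[0].round(4),'y at .5475',np.polyval(f,.5475).round(4))
E
```

```text
c.png
e22.65.png
e23.70.png
e24.75.png
e25.80.png
e26.85.png
e27.90.png
fin.png
s1.png
side0.npy
side0.png
top0.npy
top0.png
w1.npz
w1.png
w2.npz
w2.png
w3.npz
w3.png
w4.npz
w4.png
w5.npz
w5.png
w6.npz
w6.png
w7.png
e26.85 74 slope 0.0084 y at .5475 0.029
e26.85 73 slope -0.0017 y at .5475 0.0125
e27.90 32 slope 0.0098 y at .5475 0.0289
e27.90 32 slope 0.0072 y at .5475 0.0127
fin 24 slope -0.0347 y at .5475 0.029
fin 24 slope 0.0024 y at .5475 0.0125
```

Before and after letting go, the label lies within about 0.01 rad of square front. The tin is still in place against the rail and the neighbour.

```bash
python3 -c "
from rig import robot
print(robot.hand_in())"
```

```text
the job is handed in; nothing more can be done
None
```

The job is handed in at about 29 s: the tin stands against the rail and up against its neighbour, with its label within about 0.01 rad of square front, and every push reading stayed under 20 N.

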